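# Fetch the tin from behind the jar and weigh it

## Task

Fetch the small round tin that stands behind one of the two glass jars in the wooden spice rack, and stand it on the middle of the kitchen scale's weighing plate. To get at it, lift the jar in front of it out of the rack and stand it aside, and when the tin is on the scale put that jar back where it stood. Keep the jar and the tin upright, and leave the other jar, the little bowl and the tongs alone.

Things in the scene. Friction and masses are not known exactly. Their poses are not given: they have to be found in the camera images.
- spice_rack: fixed wooden rack on the counter, 187 (x) x 192 (y) x 62 mm. Origin: centre of its underside; +x points to its back, away from the robot, +y to its left, z up. Two open-topped lanes along x, 78 mm wide and 175 mm long inside, floor 8 mm above the counter, side walls 6 mm thick (top at 62 mm), front lip (top at 20 mm), back board (top at 38 mm), 12 mm between the lanes' walls
- lane_left (a point): centre of the floor of the rack's left (+y) lane, 51 mm left of the rack's origin; axes as the rack's. In each lane a glass jar stands at the front, about 50 mm before this point, and the tin or the little bowl about 20 mm behind this point. Which jar and which low thing is in which lane varies
- lane_right (a point): centre of the floor of the right (-y) lane, 51 mm right of the rack's origin; axes as the rack's. The jar leaves 6 to 15 mm before the tin behind it and the walls 4 to 8 mm at its sides, but about 33 mm are free behind it: with the jar gone the tin can be gripped from above, front to back (along the rack's x)
- wide_jar: upright glass clip jar holding pebbles, 0.5 kg (varies), 127 mm tall; the round body is 62 mm in diameter up to 118 mm height, lid and clips above. Origin: centre of its underside, on the body's axis; z up
- slim_jar: upright glass clip jar holding pebbles, 0.4 kg (varies), 130 mm tall; the round body is 56 mm in diameter up to 116 mm height, lid and clips above. Origin: underside, the body's axis stands 4 mm from it in the jar's own +y; z up
- tin: small round dark green tin with its lid closed for good, 66 mm in diameter, 45 mm tall, 0.12 kg (varies). Origin: centre of its underside; z up
- small_bowl: little open pinch bowl, 71 x 68 x 30 mm, a bystander in the rack. Origin: centre of its underside
- scale: fixed black electronic kitchen scale on the counter, 222 (x) x 238 (y) x 50 mm. Origin: centre of its underside; +x away from the keys at its front, z up. Beware of the wall cabinet over the back of the counter behind rack and scale: its front is 0.61 m ahead of the robot's base axis, its underside 466 mm above the counter
- scale_plate (a point): middle of the top of the scale's level weighing plate, 50 mm above the counter; the plate is 150 mm along the scale's x and 218 mm along its y; axes as the scale's
- tongs: bamboo tongs, 157 x 26 x 13 mm, lying flat far left on the hob, a bystander. Origin: centre of its underside, on the hob; x along the tongs. The hob is the level black glass left of the counter, from 0.15 m left of the robot's middle on, its top 2 mm above the counter; between rack and tongs it is free, a good place to stand a jar aside
There are look-alikes about, which are no part of the job. Leave any orange or red look-alike of the wide_jar alone. What is shaped like the slim_jar but turquoise is not meant.

How it is judged:
By the outcome, as a careful person would: the job done as asked, in the order asked, and still so for the second after the job is handed in, with the robot touching nothing.
It also fails if it takes over 72 s, if anything falls off the work surface, if the arm or the gripper's body presses on something with over 40 N, if the wrist force passes 120 N, or if a joint passes its speed limit or range.

## Robot

A 6-joint arm with a two-finger parallel gripper is mounted at the origin on a cart in front of the work surface, level with it; the furniture and walls round the work are solid. World frame = base frame: x ahead of the robot, y to its left, z up, the work surface at z = 0. Lengths are in mm, angles in rad, forces in N, time in s.
With the tool pointing down it reaches from about 300 to 775 mm from the base axis. Payload 14.6 kg.
Tool frame: the origin (TCP) lies on the front face of the gripper's body, between the roots of the fingers; the fingertips stand 97 mm ahead of it and the grasp point (between the pads) lies 78 mm ahead of it; z points along the fingers, y is the direction in which the jaws open and shut (so a half turn about z gives the same grasp; the last joint's range is limited). The gripper opens to 94 mm and grips with 3 to 60 N. Pads are 16 mm wide; open, the fingers measure 119 mm over their backs; the gripper's body (75 mm by 177 mm) begins 78 mm behind the grasp point.
Start: joints at [-1.346, 0.3, 1.521, -0, 1.321, -0.067], TCP at [158.215, -526.743, 302.646] pointing down, gripper open.
Joint ranges: [-3.03, 3.03], [-0.79, 2.21], [0.23, 2.52], [-1.04, 4.18], [0, 3.07], [-2.55, 2.55]. Speed limits (rad/s): [2.22, 2.22, 2.57, 3.14, 3.14, 3.14].

## Interface

Orientations are given as [roll, pitch, yaw] about the fixed x, y, z axes, in that order (R = Rz(yaw) Ry(pitch) Rx(roll)).
In Python, from cell import manip, eyes, finder gives the robot as it stands.
- The arm moves only by the tool drive_tool, never from a script. Its argument "rows" is a list of rows, each an object with "offset": the shift along the tool's x, y, z in mm, a list of three; "spin": the turn about the tool's z in degrees; "jaw": the finger opening in mm, from 0 to 94. In form: [{"offset": [dx, dy, dz], "spin": spin, "jaw": jaw}, ...]. A call has 1 to 20 rows; each row shifts and turns the commanded pose from where the row before left it, along the tool's axes as they then stand; what a row does not reach is not made up. A row lasts 1/10 s, in which the tool goes at most 50 mm and 8.59 degrees, less where a joint would pass 70% of its speed; a pose out of reach is approached as far as the arm can. A call is refused whole if a number of a shift passes 50 or a number of a turn 8.59, either way. A call with a gripper value outside its range is refused whole. The fingers move at their own pace and stop on an object; "force" is the grip in N (left out, the last holds). Time passes only in rows, so rows that do not move let the fingers close. It gives the time, the measured TCP pose, the force and the opening at its end, in the units of the state.
- manip.read_state(): the state, without advancing time (a new reading comes with each control period).
- eyes.camera(name): name is "side" or "top"; returns a dict with "color" (400x640x3 uint8, blue, green, red), "depth" (400x640 float32, mm along the optical axis (not along the pixel's ray), 0 where there is no reading), "vfov" (degrees; the focal length in pixels is half the picture's height over the tangent of half this angle, whatever the lens; pixels are square), "cx", "cy" (the principal point, pixels), "rvec" (rotation vector, rad) and "tvec" (3), from world to camera coordinates, as OpenCV has them. Camera axes: x right, y down, z forward; pixel columns grow to the right and rows downward; lengths in mm; the calibration is good to about 2 mm. A picture is of the moment at which its call begins.
- manip.sign_off(): hands the job in, once; it reports no verdict.
Trained networks look in the newest picture that a camera, given by its name, has taken for a name from the list of things; names that differ only in an ending like _2 or _b are one class to them, and where a whole thing is asked for, a point or a joint stands for the part that bears it (a point fixed in the world has none). Each returns a list of dicts, best first, with "p" (0 to 1); they miss things now and then, are a little off and sometimes report something else, mostly with a low value. They report only what shows in the picture. A call takes as long as a camera call. They do not tell look-alikes from the thing itself.
- finder.find_in(camera, target): "uv" ([column, row] in pixels, amid what is visible of it).
The state is a dict: "clock": time; "joints": joint angles; "qd": joint speeds; "effort": joint torques, N m; "eef_pos": TCP position; "eef_rot": TCP orientation; "wrist_force": force on the tool from outside, world axes, zero at the start; "moment": the same for the moment, N m; "finger_gap": finger opening in mm.
Only numpy, scipy, OpenCV 4.12 (cv2) and the standard library are available. Lean on these libraries where they do the work, as an engineer would, in place of code of your own. Each camera call takes 0.05 s, during which the arm holds its last target. There are 200 camera calls.

## Working session

There is one attempt and no reset: what is moved stays moved. The work goes in short steps, Python scripts to look and compute and a tool call to move; the robot and the scene stay as the last step left them, time stands still between calls to the robot, and variables do not carry over. Pictures are saved under pics/ and viewed, about 8 in all and at most 12, crops included, and the job is handed in when it is done.

Besides the shell and the picture viewer there is one more tool, called after "Request:" by a JSON object that holds its "op" and its "data", one argument or row to a line. drive_tool: Moves the arm, as the interface text tells. Its arguments: {"type":"object","properties":{"rows":{"type":"array","items":{"type":"object","properties":{"offset":{"type":"array","items":{"type":"number"}},"spin":{"type":"number"},"jaw":{"type":"number"}}}},"force":{"type":"number"}},"required":["rows"]}

```bash
mkdir -p pics; ls
cat > h.py <<'E'
import numpy as np, cv2
from cell import manip, eyes, finder
def shot(n,save=None):
    c=eyes.camera(n)
    if save: cv2.imwrite('pics/'+save,c['color'])
    return c
def pts(c):
    h,w=c['depth'].shape; f=h/2/np.tan(np.radians(c['vfov'])/2)
    u,v=np.meshgrid(np.arange(w),np.arange(h)); d=c['depth'].astype(float)
    P=np.stack([(u-c['cx'])/f*d,(v-c['cy'])/f*d,d],-1)
    R=cv2.Rodrigues(np.array(c['rvec'],float))[0]
    W=(P-np.array(c['tvec'],float).ravel())@R
    W[d==0]=np.nan
    return W
E
python3 - <<'E'
from h import *
for n in('top','side'):
    c=shot(n,n+'0.png'); W=pts(c); np.savez(n+'0.npz',W=W,c=c['color'])
    R=cv2.Rodrigues(np.array(c['rvec'],float))[0]; print(n,'cam at',-R.T@np.array(c['tvec']).ravel(),c['vfov'],c['cx'],c['cy'])
    for t in('spice_rack','wide_jar','slim_jar','tin','small_bowl','scale','tongs','scale_plate','lane_left'):
        for r in finder.find_in(n,t)[:3]:
            u,v=np.round(r['uv']).astype(int); print(t,round(r['p'],2),u,v,W[v,u].round(0))
print(manip.read_state())
E
```

```text
pics
top cam at [ 351.35300711   96.39849591 1621.00183559] 48.98089001860937 322.2449814697625 199.40340542229043
spice_rack 0.69 360 173 [552. -26.  59.]
spice_rack 0.47 344 190 [483.  33. 135.]
wide_jar 0.74 379 194 [472. -86. 137.]
wide_jar 0.73 380 228 [357. -92. 128.]
wide_jar 0.61 350 233 [337.   9. 123.]
slim_jar 0.73 348 191 [480.  19. 131.]
slim_jar 0.5 293 163 [572. 209. 127.]
tin 0.79 345 170 [562.  27.  53.]
small_bowl 0.82 374 175 [552. -82.   8.]
small_bowl 0.18 198 203 [433. 566.   3.]
scale 0.7 360 173 [552. -26.  59.]
scale 0.56 453 209 [ 431. -361.   53.]
tongs 0.47 196 202 [436. 570.  16.]
lane_left 0.67 362 176 [547. -38.   8.]
side cam at [ 470.68045507 1038.49555152  911.47674887] 56.39120325190432 323.6897274472193 201.91249066123441
wide_jar 0.86 348 163 [355. -64. 113.]
wide_jar 0.84 350 184 [354.  38.  98.]
wide_jar 0.63 314 162 [478. -49. 130.]
slim_jar 0.98 313 184 [482.  51. 111.]
slim_jar 0.68 286 227 [566. 235.  92.]
tin 0.46 296 197 [542.  59.  60.]
tin 0.43 292 192 [558.  23.  53.]
scale 0.97 324 138 [ 435. -336.   50.]
tongs 0.59 325 345 [455. 571.   2.]
{'clock': 1.0, 'joints': array([-1.34559232e+00,  2.99895825e-01,  1.52097594e+00, -7.74442176e-06,
        1.32068174e+00, -6.65659890e-02]), 'qd': array([ 0.00068709, -0.00089212,  0.00183112,  0.00040208,  0.00159401,
        0.00226846]), 'effort': array([ 2.00877177e-03, -5.31658924e+01, -3.52912652e+01,  7.09815254e-02,
        2.13252608e-02,  7.86914256e-06]), 'eef_pos': array([ 158.22050383, -526.75216558,  302.65805985]), 'eef_rot': array([3.14155410e+00, 1.00905326e-05, 2.91771916e-01]), 'wrist_force': array([0.35106907, 0.57420275, 0.01874025]), 'moment': array([ 0.00383087, -0.01466288, -0.00143113]), 'finger_gap': 93.87712612161351}
```

Run:
```python
import cv2
a=cv2.imread('pics/top0.png')[130:260,180:500];b=cv2.imread('pics/side0.png')[100:260,220:420]
cv2.imwrite('pics/a.png',cv2.resize(a,(800,325),interpolation=2)); cv2.imwrite('pics/b.png',cv2.resize(b,(750,600),interpolation=2))
```

```text
(no output)
```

View pics/a.png

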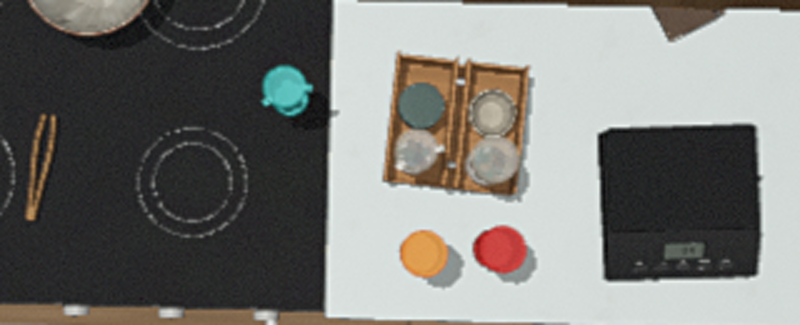

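View pics/b.png

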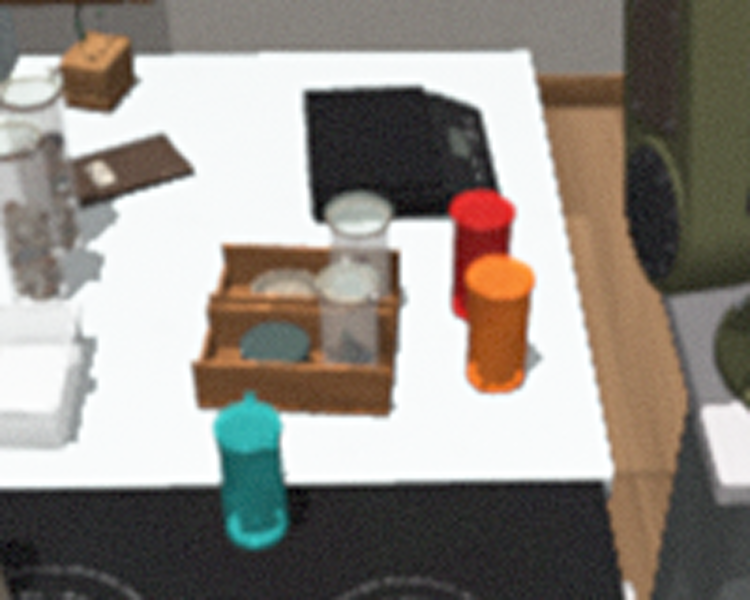

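The tin is in the left lane, behind the slim clear jar, with the wide jar and the bowl in the right lane. Orange (425,253), red (500,250) and turquoise (287,88) in crop a are look-alikes. Next I measure precisely.

Run:
```python
import numpy as np,cv2
from scipy.optimize import least_squares
T=np.load('top0.npz');S=np.load('side0.npz')
W,C=T['W'],T['c'].astype(int); W2,C2=S['W'],S['c'].astype(int)
def box(W,x0,x1,y0,y1,z0,z1):
    return (W[...,0]>x0)&(W[...,0]<x1)&(W[...,1]>y0)&(W[...,1]<y1)&(W[...,2]>z0)&(W[...,2]<z1)
brown=lambda C:(C[...,2]-C[...,0]>30)
for n,w,c in(('top',W,C),('side',W2,C2)):
    m=box(w,400,650,-160,130,25,75)&brown(c); p=w[m]
    r=cv2.minAreaRect(p[:,:2].astype(np.float32)); print(n,'rack',m.sum(),r, np.percentile(p[:,2],[50,90]))
    m=box(w,515,620,-20,90,40,62)&(c[...,1]>c[...,2]+8); p=w[m]
    print(n,'tin',m.sum(),p.mean(0).round(1),cv2.minEnclosingCircle(p[:,:2].astype(np.float32)),np.median(p[:,2]))
    for z0,z1 in((70,95),(95,118),(125,150)):
        p=w[box(w,430,520,-20,75,z0,z1)]
        if len(p)<8: continue
        f=least_squares(lambda q:np.hypot(*(p[:,:2]-q).T)-28,[480,25],loss='soft_l1',f_scale=2)
        print(n,'jar',z0,len(p),p.min(0).round(),p.max(0).round(),p.mean(0).round(1),'fit',f.x.round(1),np.median(abs(f.fun)).round(1))
    m=box(w,300,600,-520,-200,35,65)&(c.sum(-1)<200); p=w[m]
    print(n,'scale',m.sum(),cv2.minAreaRect(p[:,:2].astype(np.float32)),np.median(p[:,2]))
    for nm,b in(('turq',(500,640,150,280)),('wide',(430,520,-130,-40)),('or',(290,390,-30,60)),('red',(290,410,-140,-50))):
        p=w[box(w,*b,80,150)]; print(nm,np.percentile(p,[2,98],axis=0).round() if len(p) else None)
```

```text
top rack 562 ((532.2889404296875, -34.86827087402344), (191.82882690429688, 187.32513427734375), 85.05441284179688) [58.37572651 65.68305818]
top tin 237 [555.5  16.7  52.9] ((555.4484252929688, 16.11766242980957), 31.93808364868164) 52.67524835420911
top jar 70 8 [458.  16.  71.] [516.  65.  91.] [469.7  41.3  78.5] fit [488.4  33.7] 4.0
top jar 125 241 [456. -11. 125.] [514.  53. 142.] [484.2  23.9 132.7] fit [484.   24.4] 7.1
top scale 2857 ((439.0737609863281, -360.41058349609375), (191.77145385742188, 221.14547729492188), 2.5940418243408203) 49.723912317276174
turq [[541. 178.  93.]
 [593. 233. 133.]]
wide [[ 445. -110.   88.]
 [ 502.  -52.  142.]]
or [[314. -18. 119.]
 [372.  40. 134.]]
red [[ 323. -124.   92.]
 [ 381.  -66.  133.]]
side rack 1085 ((530.7985229492188, -32.20526885986328), (199.83970642089844, 183.90487670898438), 84.9773178100586) [47.77425281 61.46203226]
side tin 132 [553.9  17.7  53.1] ((553.7468872070312, 20.277318954467773), 31.462841033935547) 53.27380363998436
side jar 70 89 [458.  27.  70.] [511.  53.  95.] [484.1  44.5  82.4] fit [484.3  23.2] 1.0
side jar 95 83 [458.  28.  95.] [510.  56. 118.] [483.9  45.7 106.7] fit [484.   23.5] 1.1
side jar 125 171 [458.  -8. 125.] [513.  57. 138.] [484.3  28.8 132.6] fit [483.4  25.9] 5.7
side scale 1046 ((443.34014892578125, -350.13311767578125), (172.35498046875, 217.70782470703125), 1.1392526626586914) 50.07591658619046
turq [[541. 182.  82.]
 [592. 236. 131.]]
wide [[ 445. -108.   85.]
 [ 503.  -49.  138.]]
or [[315. -14.  83.]
 [373.  44. 130.]]
red [[ 323. -121.   84.]
 [ 382.  -63.  129.]]
```

Request:
{"op": "drive_tool", "data": {
  "rows": [
    {"spin":-8.54,"jaw":94},
    {"spin":-8.54},
    {"spin":-8.54},
    {"spin":-8.54},
    {"spin":-8.54},
    {"spin":-8.54},
    {"spin":-8.54},
    {"spin":-8.54}
  ],
  "force": 25
}}

```text
validation failed for argument at $.ro...
```

```bash
cat >> h.py <<'E'
def to(x,y,z,yaw=None):
    s=manip.read_state(); p=s['eef_pos']; w=s['eef_rot']
    R=cv2.Rodrigues(np.array([0,0,w[2]],float))[0]@np.diag([1,-1,-1.])
    print('t',s['clock'],'pos',p.round(1),'yaw',np.degrees(w).round(2),'F',s['wrist_force'].round(1),'gap',round(s['finger_gap'],1))
    print('offset',(R.T@(np.array([x,y,z])-p)).round(1))
E
python3 - <<'E'
from h import *
T=np.load('top0.npz');W=T['W'];C=T['c']
for v,u in((183,421),(180,482),(223,483),(223,423)): 
    q=W[v-1:v+2,u-1:u+2].reshape(-1,3); print(u,v,np.nanmedian(q,0).round(0))
print(W[176:244:2,452][:,[0,2]].round(0).tolist())
to(484,23.5,290)
g=cv2.resize(C[170:250,405:500],None,fx=7,fy=7,interpolation=cv2.INTER_CUBIC); g=np.clip(g.astype(float)*3,0,255); cv2.imwrite('pics/sc.png',g.astype(np.uint8))
E
```

```text
421 183 [ 523. -250.   38.]
482 180 [ 540. -477.    6.]
483 223 [ 384. -472.   40.]
423 223 [ 379. -257.   40.]
[[556.0, 2.0], [548.0, 3.0], [535.0, 52.0], [528.0, 49.0], [522.0, 43.0], [514.0, 51.0], [507.0, 48.0], [499.0, 48.0], [492.0, 46.0], [485.0, 52.0], [477.0, 54.0], [470.0, 55.0], [463.0, 50.0], [456.0, 54.0], [449.0, 49.0], [441.0, 59.0], [435.0, 50.0], [427.0, 51.0], [420.0, 56.0], [413.0, 49.0], [406.0, 51.0], [399.0, 54.0], [nan, nan], [385.0, 46.0], [378.0, 40.0], [371.0, 34.0], [363.0, 32.0], [356.0, 34.0], [349.0, 35.0], [342.0, 29.0], [335.0, 24.0], [327.0, 22.0], [320.0, 17.0], [312.0, -5.0]]
t 1.0 pos [ 158.2 -526.8  302.7] yaw [180.     0.    16.72] F [0.4 0.6 0. ] gap 93.9
offset [ 470.3 -433.3   12.7]
```

View pics/sc.png

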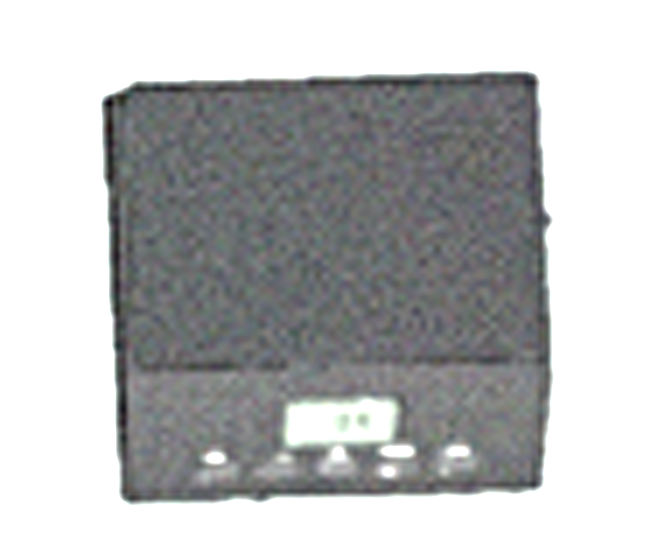

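The plate shows clearly in the enhanced crop: corners (130,92), (535,77), (538,363) and (135,367). The move was refused, and it probably needs every field in each row.

Request:
{"op": "drive_tool", "data": {
  "rows": [
    {"offset":[0,0,0],"spin":-8.54,"jaw":94},
    {"offset":[0,0,0],"spin":-8.54,"jaw":94},
    {"offset":[0,0,0],"spin":-8.54,"jaw":94},
    {"offset":[0,0,0],"spin":-8.54,"jaw":94},
    {"offset":[0,0,0],"spin":-8.54,"jaw":94},
    {"offset":[0,0,0],"spin":-8.54,"jaw":94},
    {"offset":[0,0,0],"spin":-8.54,"jaw":94},
    {"offset":[0,0,0],"spin":-8.54,"jaw":94}
  ],
  "force": 25
}}

```text
clock: 1.8
eef_pos: [158.2, -526.8, 302.7]
eef_rot: [3.142, 0.0, 1.49]
wrist_force: [0.0, -0.3, -0.1]
finger_gap: 93.7
```

Run:
```python
from h import *
c=shot('top'); f=200/np.tan(np.radians(c['vfov'])/2); R=cv2.Rodrigues(np.array(c['rvec'],float))[0]; o=-R.T@np.array(c['tvec']).ravel()
P=[]
for u,v in((423.6,183.1),(481.4,181),(481.9,221.9),(424.3,222.4)):
    d=R.T@np.array([(u-c['cx'])/f,(v-c['cy'])/f,1]); P.append(o+d*(50-o[2])/d[2])
print(np.round(P),np.mean(P,0))
to(484,23.5,290)
```

```text
[[ 522. -256.   50.]
 [ 534. -463.   50.]
 [ 388. -465.   50.]
 [ 381. -259.   50.]] [ 456.09115103 -360.67448078   50.        ]
t 1.85 pos [ 158.2 -526.7  302.6] yaw [-180.      0.     85.95] F [-0.2  0.2 -0. ] gap 93.7
offset [571.9 286.1  12.6]
```

Request:
{"op": "drive_tool", "data": {
  "rows": [
    {"offset":[36,17.3,0],"spin":0,"jaw":94},
    {"offset":[36,17.3,0],"spin":0,"jaw":94},
    {"offset":[36,17.3,0],"spin":0,"jaw":94},
    {"offset":[36,17.3,0],"spin":0,"jaw":94},
    {"offset":[36,17.3,0],"spin":0,"jaw":94},
    {"offset":[36,17.3,0],"spin":0,"jaw":94},
    {"offset":[36,17.3,0],"spin":0,"jaw":94},
    {"offset":[36,17.3,0],"spin":0,"jaw":94},
    {"offset":[36,17.3,0],"spin":0,"jaw":94},
    {"offset":[36,17.3,0],"spin":0,"jaw":94},
    {"offset":[36,17.3,0],"spin":0,"jaw":94},
    {"offset":[36,17.3,0],"spin":0,"jaw":94},
    {"offset":[36,17.3,0],"spin":0,"jaw":94},
    {"offset":[36,17.3,0],"spin":0,"jaw":94},
    {"offset":[36,17.3,0],"spin":0,"jaw":94},
    {"offset":[36,17.3,0],"spin":0,"jaw":94},
    {"offset":[0,0,0],"spin":0,"jaw":94},
    {"offset":[0,0,0],"spin":0,"jaw":94}
  ]
}}

```text
clock: 3.65
eef_pos: [483.8, 23.5, 302.4]
eef_rot: [-3.141, 0.0, 1.484]
wrist_force: [0.2, -0.3, -0.1]
finger_gap: 93.8
```

```bash
python3 -c "
from h import *
to(484,23.5,172)"
```

```text
t 3.65 pos [483.8  23.5 302.4] yaw [-1.7997e+02  1.0000e-02  8.5000e+01] F [ 0.2 -0.3 -0.1] gap 93.8
offset [ -0.    0.2 130.4]
```

Request:
{"op": "drive_tool", "data": {
  "rows": [
    {"offset":[0,0,26],"spin":0,"jaw":94},
    {"offset":[0,0,26],"spin":0,"jaw":94},
    {"offset":[0,0,26],"spin":0,"jaw":94},
    {"offset":[0,0,26],"spin":0,"jaw":94},
    {"offset":[0,0,26],"spin":0,"jaw":94},
    {"offset":[0,0,0],"spin":0,"jaw":70},
    {"offset":[0,0,0],"spin":0,"jaw":64},
    {"offset":[0,0,0],"spin":0,"jaw":62},
    {"offset":[0,0,0],"spin":0,"jaw":60},
    {"offset":[0,0,0],"spin":0,"jaw":57},
    {"offset":[0,0,0],"spin":0,"jaw":50},
    {"offset":[0,0,0],"spin":0,"jaw":50},
    {"offset":[0,0,0],"spin":0,"jaw":50},
    {"offset":[0,0,0],"spin":0,"jaw":50}
  ],
  "force": 30
}}

```text
clock: 5.05
eef_pos: [484.1, 23.1, 173.3]
eef_rot: [3.141, -0.0, 1.484]
wrist_force: [0.3, -0.2, 5.9]
finger_gap: 55.6
```

Request:
{"op": "drive_tool", "data": {
  "rows": [
    {"offset":[0,0,-3],"spin":0,"jaw":50},
    {"offset":[0,0,-4],"spin":0,"jaw":50},
    {"offset":[0,0,0],"spin":0,"jaw":50}
  ]
}}

```text
clock: 5.35
eef_pos: [483.8, 23.2, 179.9]
eef_rot: [-3.142, 0.0, 1.484]
wrist_force: [0.1, 0.2, -4.2]
finger_gap: 55.4
```

Request:
{"op": "drive_tool", "data": {
  "rows": [
    {"offset":[0,0,-12],"spin":0,"jaw":50},
    {"offset":[0,0,-20],"spin":0,"jaw":50},
    {"offset":[0,0,-20],"spin":0,"jaw":50},
    {"offset":[0,0,-20],"spin":0,"jaw":50},
    {"offset":[0,0,-13],"spin":0,"jaw":50},
    {"offset":[10,-2.7,0],"spin":0,"jaw":50},
    {"offset":[25,-6.7,0],"spin":0,"jaw":50},
    {"offset":[25,-6.7,0],"spin":0,"jaw":50},
    {"offset":[25,-6.7,0],"spin":0,"jaw":50},
    {"offset":[25,-6.7,0],"spin":0,"jaw":50},
    {"offset":[25,-6.7,0],"spin":0,"jaw":50},
    {"offset":[25,-6.7,0],"spin":0,"jaw":50},
    {"offset":[25,-6.7,0],"spin":0,"jaw":50},
    {"offset":[25,-6.7,0],"spin":0,"jaw":50},
    {"offset":[25,-6.7,0],"spin":0,"jaw":50},
    {"offset":[25,-6.7,0],"spin":0,"jaw":50},
    {"offset":[25,-6.7,0],"spin":0,"jaw":50},
    {"offset":[16,-4,0],"spin":0,"jaw":50},
    {"offset":[0,0,0],"spin":0,"jaw":50}
  ]
}}

```text
clock: 7.25
eef_pos: [428.8, 331.6, 263.8]
eef_rot: [-3.14, 0.001, 1.486]
wrist_force: [0.3, 0.2, -5.2]
finger_gap: 55.5
```

Request:
{"op": "drive_tool", "data": {
  "rows": [
    {"offset":[0,0,15],"spin":0,"jaw":50},
    {"offset":[0,0,20],"spin":0,"jaw":50},
    {"offset":[0,0,20],"spin":0,"jaw":50},
    {"offset":[0,0,15],"spin":0,"jaw":50},
    {"offset":[0,0,10],"spin":0,"jaw":50},
    {"offset":[0,0,6],"spin":0,"jaw":50},
    {"offset":[0,0,4],"spin":0,"jaw":50},
    {"offset":[0,0,3],"spin":0,"jaw":50},
    {"offset":[0,0,0],"spin":0,"jaw":50}
  ]
}}

```text
clock: 8.15
eef_pos: [429.8, 330.0, 171.7]
eef_rot: [3.141, -0.0, 1.484]
wrist_force: [0.6, -0.0, -5.5]
finger_gap: 55.2
```

Still hanging at 171.7, so I keep lowering gently.

Request:
{"op": "drive_tool", "data": {
  "rows": [
    {"offset":[0,0,2],"spin":0,"jaw":50},
    {"offset":[0,0,1.5],"spin":0,"jaw":50},
    {"offset":[0,0,0],"spin":0,"jaw":50}
  ]
}}

```text
clock: 8.45
eef_pos: [429.7, 330.0, 168.1]
eef_rot: [-3.142, 0.0, 1.484]
wrist_force: [0.7, -0.1, -5.1]
finger_gap: 55.4
```

Request:
{"op": "drive_tool", "data": {
  "rows": [
    {"offset":[0,0,1],"spin":0,"jaw":50},
    {"offset":[0,0,0],"spin":0,"jaw":50}
  ]
}}

```text
clock: 8.65
eef_pos: [429.8, 330.0, 167.3]
eef_rot: [3.141, -0.0, 1.484]
wrist_force: [0.4, 0.4, -2.3]
finger_gap: 55.4
```

Request:
{"op": "drive_tool", "data": {
  "rows": [
    {"offset":[0,0,0.5],"spin":0,"jaw":50},
    {"offset":[0,0,0],"spin":0,"jaw":58},
    {"offset":[0,0,0],"spin":0,"jaw":66},
    {"offset":[0,0,0],"spin":0,"jaw":80},
    {"offset":[0,0,0],"spin":0,"jaw":94},
    {"offset":[0,0,0],"spin":0,"jaw":94},
    {"offset":[0,0,0],"spin":0,"jaw":94},
    {"offset":[0,0,-20],"spin":0,"jaw":94},
    {"offset":[0,0,-35],"spin":0,"jaw":94},
    {"offset":[0,0,-35],"spin":0,"jaw":94},
    {"offset":[0,0,-10],"spin":0,"jaw":94},
    {"offset":[0,0,0],"spin":0,"jaw":94}
  ]
}}

```text
clock: 9.85
eef_pos: [430.0, 330.1, 267.8]
eef_rot: [3.14, -0.002, 1.484]
wrist_force: [-1.0, -0.2, -1.1]
finger_gap: 93.6
```

Run:
```python
from h import *
to(555,17,200)
def box(W,x0,x1,y0,y1,z0,z1):
    return (W[...,0]>x0)&(W[...,0]<x1)&(W[...,1]>y0)&(W[...,1]<y1)&(W[...,2]>z0)&(W[...,2]<z1)
for n in('top','side'):
    c=shot(n,n+'1.png'); w=pts(c); k=c['color'].astype(int)
    m=box(w,505,620,-25,70,42,62)&(k[...,1]>k[...,2]+8); p=w[m]
    print(n,m.sum(),p.mean(0).round(1),p.min(0).round(1),p.max(0).round(1))
a=cv2.imread('pics/side1.png')[120:340,200:440]; cv2.imwrite('pics/b1.png',cv2.resize(a,(654,600),interpolation=2))
```

```text
t 9.85 pos [430.  330.1 267.8] yaw [ 1.7988e+02 -9.0000e-02  8.5040e+01] F [-1.  -0.2 -1.1] gap 93.6
offset [-301.2  151.7   67.8]
top 242 [555.6  16.8  52.8] [525.9 -15.3  42.3] [586.9  45.5  60.7]
side 111 [559.2  16.9  53. ] [536.9 -12.9  49. ] [583.2  43.8  57.8]
```

View pics/b1.png

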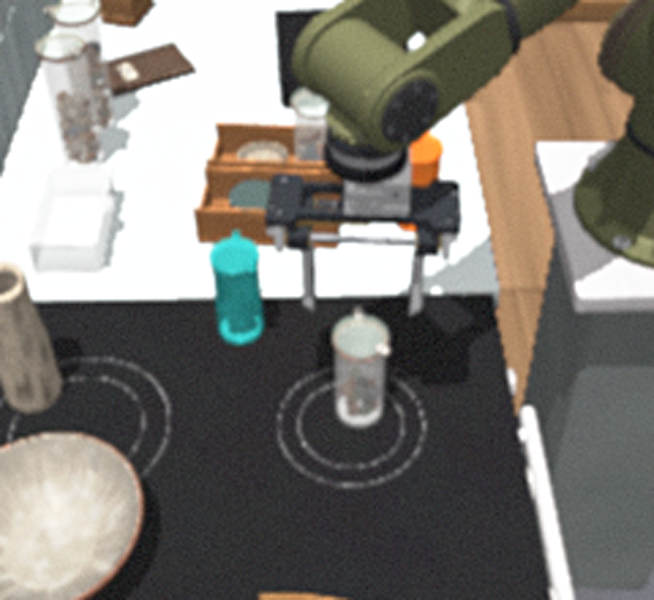

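The jar stands upright on the hob at (360,380) in the crop, the tin is exposed in the left lane, and the gripper's long side lies along the jaws.

Request:
{"op": "drive_tool", "data": {
  "rows": [
    {"offset":[-20,3,0],"spin":0,"jaw":94},
    {"offset":[-35,6,0],"spin":0,"jaw":94},
    {"offset":[-35,6,0],"spin":0,"jaw":94},
    {"offset":[-35,6,0],"spin":0,"jaw":94},
    {"offset":[-35,6,0],"spin":0,"jaw":94},
    {"offset":[-35,6,0],"spin":0,"jaw":94},
    {"offset":[-35,6,0],"spin":0,"jaw":94},
    {"offset":[-35,6,0],"spin":0,"jaw":94},
    {"offset":[-36.2,6,0],"spin":0,"jaw":94},
    {"offset":[0,20,14],"spin":0,"jaw":94},
    {"offset":[0,20,14],"spin":0,"jaw":94},
    {"offset":[0,20,14],"spin":0,"jaw":94},
    {"offset":[0,20,14],"spin":0,"jaw":94},
    {"offset":[0,20.7,12],"spin":0,"jaw":94},
    {"offset":[0,0,0],"spin":0,"jaw":94},
    {"offset":[0,0,0],"spin":0,"jaw":94}
  ]
}}

```text
clock: 11.55
eef_pos: [554.1, 16.8, 197.2]
eef_rot: [-3.139, 0.0, 1.484]
wrist_force: [0.5, -0.1, -0.2]
finger_gap: 94.0
```

```bash
python3 -c "
from h import *
to(556,16.8,113)"
```

```text
t 11.55 pos [554.1  16.8 197.2] yaw [-1.7983e+02  1.0000e-02  8.5030e+01] F [ 0.5 -0.1 -0.2] gap 94.0
offset [ 0.2  1.9 84.2]
```

Request:
{"op": "drive_tool", "data": {
  "rows": [
    {"offset":[0,1.7,10],"spin":0,"jaw":86},
    {"offset":[0,0,18],"spin":0,"jaw":86},
    {"offset":[0,0,18],"spin":0,"jaw":86},
    {"offset":[0,0,16],"spin":0,"jaw":86},
    {"offset":[0,0,12],"spin":0,"jaw":86},
    {"offset":[0,0,10],"spin":0,"jaw":86},
    {"offset":[0,0,0],"spin":0,"jaw":86},
    {"offset":[0,0,0],"spin":0,"jaw":76},
    {"offset":[0,0,0],"spin":0,"jaw":72},
    {"offset":[0,0,0],"spin":0,"jaw":70},
    {"offset":[0,0,0],"spin":0,"jaw":68},
    {"offset":[0,0,0],"spin":0,"jaw":66},
    {"offset":[0,0,0],"spin":0,"jaw":60},
    {"offset":[0,0,0],"spin":0,"jaw":60},
    {"offset":[0,0,0],"spin":0,"jaw":60}
  ],
  "force": 20
}}

```text
clock: 13.05
eef_pos: [556.6, 16.6, 114.8]
eef_rot: [3.141, -0.0, 1.484]
wrist_force: [-1.3, 0.3, 3.1]
finger_gap: 65.3
```

Request:
{"op": "drive_tool", "data": {
  "rows": [
    {"offset":[0,0,-3],"spin":0,"jaw":60},
    {"offset":[0,0,-4],"spin":0,"jaw":60},
    {"offset":[0,0,0],"spin":0,"jaw":60}
  ]
}}

```text
clock: 13.35
eef_pos: [556.7, 16.6, 122.2]
eef_rot: [3.141, -0.0, 1.484]
wrist_force: [0.6, 0.2, -2.5]
finger_gap: 65.1
```

Request:
{"op": "drive_tool", "data": {
  "rows": [
    {"offset":[0,0,-15],"spin":0,"jaw":60},
    {"offset":[0,0,-25],"spin":0,"jaw":60},
    {"offset":[0,0,-25],"spin":0,"jaw":60},
    {"offset":[0,0,-18],"spin":0,"jaw":60},
    {"offset":[0,-15,-5],"spin":0,"jaw":60},
    {"offset":[0,-23,-15],"spin":0,"jaw":60},
    {"offset":[0,-23,-15],"spin":0,"jaw":60},
    {"offset":[0,-23,-15],"spin":0,"jaw":60},
    {"offset":[0,-23,-15],"spin":0,"jaw":60},
    {"offset":[0,0,0],"spin":0,"jaw":60}
  ]
}}

```text
clock: 14.35
eef_pos: [448.6, 26.1, 272.4]
eef_rot: [3.138, -0.0, 1.485]
wrist_force: [0.1, 0.8, -1.9]
finger_gap: 65.1
```

Request:
{"op": "drive_tool", "data": {
  "rows": [
    {"offset":[-14,1.4,0],"spin":0,"jaw":60},
    {"offset":[-28,2.9,0],"spin":0,"jaw":60},
    {"offset":[-28,2.9,0],"spin":0,"jaw":60},
    {"offset":[-28,2.9,0],"spin":0,"jaw":60},
    {"offset":[-28,2.9,0],"spin":0,"jaw":60},
    {"offset":[-28,2.9,0],"spin":0,"jaw":60},
    {"offset":[-28,2.9,0],"spin":0,"jaw":60},
    {"offset":[-28,2.9,0],"spin":0,"jaw":60},
    {"offset":[-28,2.9,0],"spin":0,"jaw":60},
    {"offset":[-28,2.9,0],"spin":0,"jaw":60},
    {"offset":[-28,2.9,0],"spin":0,"jaw":60},
    {"offset":[-28,2.9,0],"spin":0,"jaw":60},
    {"offset":[-28,2.9,0],"spin":0,"jaw":60},
    {"offset":[-28,2.9,0],"spin":0,"jaw":60},
    {"offset":[-7,1,0],"spin":0,"jaw":60},
    {"offset":[0,0,0],"spin":0,"jaw":60},
    {"offset":[0,0,0],"spin":0,"jaw":60}
  ]
}}

```text
clock: 16.05
eef_pos: [456.7, -360.4, 269.6]
eef_rot: [-3.141, -0.0, 1.485]
wrist_force: [0.3, 0.3, -1.0]
finger_gap: 65.0
```

```bash
python3 -c "
from h import *
to(456,-361,160)
s=shot('top'); W=pts(s)"
```

```text
t 16.05 pos [ 456.7 -360.4  269.6] yaw [-1.7998e+02 -2.0000e-02  8.5060e+01] F [ 0.3  0.3 -1. ] gap 65.0
offset [ -0.6  -0.6 109.6]
```

Request:
{"op": "drive_tool", "data": {
  "rows": [
    {"offset":[0,0,15],"spin":0,"jaw":60},
    {"offset":[0,0,22],"spin":0,"jaw":60},
    {"offset":[0,0,22],"spin":0,"jaw":60},
    {"offset":[0,0,20],"spin":0,"jaw":60},
    {"offset":[0,0,14],"spin":0,"jaw":60},
    {"offset":[0,0,9],"spin":0,"jaw":60},
    {"offset":[0,0,5],"spin":0,"jaw":60},
    {"offset":[0,0,2],"spin":0,"jaw":60},
    {"offset":[0,0,1],"spin":0,"jaw":60},
    {"offset":[0,0,0],"spin":0,"jaw":60}
  ]
}}

```text
clock: 17.1
eef_pos: [456.7, -361.2, 160.1]
eef_rot: [3.141, 0.0, 1.484]
wrist_force: [0.7, -0.2, -1.5]
finger_gap: 65.3
```

Request:
{"op": "drive_tool", "data": {
  "rows": [
    {"offset":[0,0,1],"spin":0,"jaw":60},
    {"offset":[0,0,1],"spin":0,"jaw":60},
    {"offset":[0,0,0],"spin":0,"jaw":60}
  ]
}}

```text
clock: 17.4
eef_pos: [456.5, -361.1, 157.6]
eef_rot: [-3.142, -0.0, 1.484]
wrist_force: [-0.1, 1.3, -1.4]
finger_gap: 64.9
```

Request:
{"op": "drive_tool", "data": {
  "rows": [
    {"offset":[0,0,1],"spin":0,"jaw":60},
    {"offset":[0,0,0],"spin":0,"jaw":60}
  ]
}}

```text
clock: 17.6
eef_pos: [456.6, -361.2, 157.3]
eef_rot: [3.141, 0.0, 1.484]
wrist_force: [-3.7, 2.4, 6.4]
finger_gap: 65.0
```

Request:
{"op": "drive_tool", "data": {
  "rows": [
    {"offset":[0,0,1],"spin":0,"jaw":60},
    {"offset":[0,0,0],"spin":0,"jaw":60}
  ]
}}

```text
clock: 17.8
eef_pos: [456.6, -361.2, 157.2]
eef_rot: [3.141, 0.0, 1.484]
wrist_force: [-6.8, 5.1, 15.4]
finger_gap: 65.2
```

Contact is firm. I back off 1 mm, release, lift and look.

Request:
{"op": "drive_tool", "data": {
  "rows": [
    {"offset":[0,0,-1.3],"spin":0,"jaw":60},
    {"offset":[0,0,0],"spin":0,"jaw":68},
    {"offset":[0,0,0],"spin":0,"jaw":76},
    {"offset":[0,0,0],"spin":0,"jaw":86},
    {"offset":[0,0,0],"spin":0,"jaw":92},
    {"offset":[0,0,0],"spin":0,"jaw":92},
    {"offset":[0,0,-15],"spin":0,"jaw":92},
    {"offset":[0,0,-30],"spin":0,"jaw":92},
    {"offset":[0,0,-35],"spin":0,"jaw":94},
    {"offset":[0,0,-32],"spin":0,"jaw":94},
    {"offset":[0,0,0],"spin":0,"jaw":94}
  ]
}}

```text
clock: 18.9
eef_pos: [457.3, -361.7, 274.7]
eef_rot: [3.135, 0.005, 1.484]
wrist_force: [0.3, 0.6, 0.5]
finger_gap: 93.8
```

Request:
{"op": "drive_tool", "data": {
  "rows": [
    {"offset":[20,-2.5,-3],"spin":0,"jaw":94},
    {"offset":[35,-4.5,-5],"spin":0,"jaw":94},
    {"offset":[35,-4.5,-5],"spin":0,"jaw":94},
    {"offset":[35,-4.5,-5],"spin":0,"jaw":94},
    {"offset":[35,-4.5,-5],"spin":0,"jaw":94},
    {"offset":[35,-4.5,0],"spin":0,"jaw":94},
    {"offset":[35,-4.5,0],"spin":0,"jaw":94},
    {"offset":[35,-4.5,0],"spin":0,"jaw":94},
    {"offset":[35,-4.5,0],"spin":0,"jaw":94},
    {"offset":[35,-4.5,0],"spin":0,"jaw":94},
    {"offset":[35,-4.5,0],"spin":0,"jaw":94},
    {"offset":[35,-4.5,0],"spin":0,"jaw":94},
    {"offset":[35,-4.5,0],"spin":0,"jaw":94},
    {"offset":[35,-4.5,0],"spin":0,"jaw":94},
    {"offset":[35,-4.5,0],"spin":0,"jaw":94},
    {"offset":[35,-4.5,0],"spin":0,"jaw":94},
    {"offset":[35,-4.5,0],"spin":0,"jaw":94},
    {"offset":[0,0,0],"spin":0,"jaw":94},
    {"offset":[0,0,0],"spin":0,"jaw":94}
  ]
}}

```text
clock: 20.8
eef_pos: [432.2, 223.3, 291.8]
eef_rot: [-3.141, 0.0, 1.486]
wrist_force: [-0.1, -0.3, 0.2]
finger_gap: 93.8
```

Run:
```python
from h import *
to(429.8,330,168)
def box(W,x0,x1,y0,y1,z0,z1):
    return (W[...,0]>x0)&(W[...,0]<x1)&(W[...,1]>y0)&(W[...,1]<y1)&(W[...,2]>z0)&(W[...,2]<z1)
from scipy.optimize import least_squares
c=shot('side','side2.png'); w=pts(c)
p=w[box(w,380,480,280,380,40,115)]
f=least_squares(lambda q:np.hypot(*(p[:,:2]-q).T)-28,[430,330],loss='soft_l1',f_scale=2); print('jar side',len(p),f.x,np.median(abs(f.fun)))
for n in('side','top'):
    c=shot(n,n+'2.png'); w=pts(c)
    p=w[box(w,380,530,-440,-280,78,110)]; print(n,'tin',len(p),p.mean(0).round(1),p.min(0).round(1),p.max(0).round(1))
a=cv2.imread('pics/top2.png')[130:260,180:500]; cv2.imwrite('pics/a2.png',cv2.resize(a,(800,325),interpolation=2))
```

```text
t 20.8 pos [432.2 223.3 291.8] yaw [-1.7998e+02  2.0000e-02  8.5120e+01] F [-0.1 -0.3  0.2] gap 93.8
offset [106.1 -11.5 123.8]
jar side 295 [429.59235695 330.26067987] 0.7795604548936375
side tin 54 [ 473.6 -353.8   92.2] [ 459.8 -389.    78.3] [ 485.8 -328.6   99.7]
top tin 300 [ 456.1 -360.3   95.5] [ 425.5 -394.6   81.1] [ 488.5 -328.   105.2]
```

View pics/a2.png

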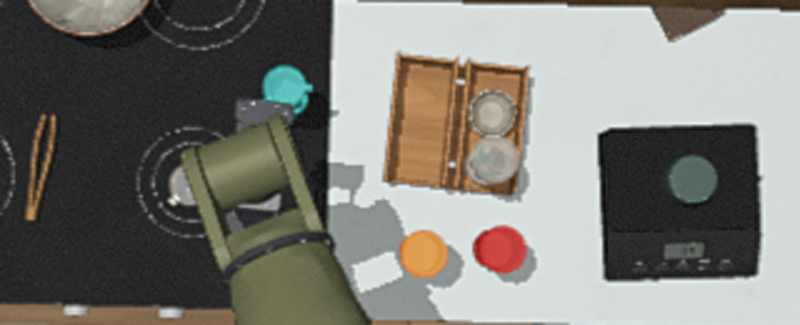

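The tin stands centred on the plate: it shows at crop (692,179), and with about 9 px of parallax removed that matches the plate centre (682,180). Now the jar goes back.

Request:
{"op": "drive_tool", "data": {
  "rows": [
    {"offset":[26,-2.9,0],"spin":0,"jaw":94},
    {"offset":[35,-3.8,0],"spin":0,"jaw":94},
    {"offset":[30,-3.3,0],"spin":0,"jaw":94},
    {"offset":[15.3,-1.5,0],"spin":0,"jaw":94},
    {"offset":[0,0,0],"spin":0,"jaw":94},
    {"offset":[0,0,0],"spin":0,"jaw":94}
  ]
}}

```text
clock: 21.55
eef_pos: [430.4, 329.1, 291.8]
eef_rot: [-3.141, 0.0, 1.484]
wrist_force: [-0.5, -0.4, 0.7]
finger_gap: 93.7
```

Request:
{"op": "drive_tool", "data": {
  "rows": [
    {"offset":[0,0,20],"spin":0,"jaw":94},
    {"offset":[0,0,28],"spin":0,"jaw":94},
    {"offset":[0,0,28],"spin":0,"jaw":94},
    {"offset":[0,0,26],"spin":0,"jaw":94},
    {"offset":[0,0,20],"spin":0,"jaw":94},
    {"offset":[0,0,0],"spin":0,"jaw":94}
  ]
}}

```text
clock: 22.15
eef_pos: [429.8, 328.3, 167.9]
eef_rot: [-3.138, 0.003, 1.483]
wrist_force: [0.0, -0.0, -0.1]
finger_gap: 93.9
```

Request:
{"op": "drive_tool", "data": {
  "rows": [
    {"offset":[0.9,0,0],"spin":0,"jaw":80},
    {"offset":[0,0,0],"spin":0,"jaw":68},
    {"offset":[0,0,0],"spin":0,"jaw":64},
    {"offset":[0,0,0],"spin":0,"jaw":60},
    {"offset":[0,0,0],"spin":0,"jaw":57},
    {"offset":[0,0,0],"spin":0,"jaw":50},
    {"offset":[0,0,0],"spin":0,"jaw":50},
    {"offset":[0,0,0],"spin":0,"jaw":50},
    {"offset":[0,0,0],"spin":0,"jaw":50}
  ],
  "force": 30
}}

```text
clock: 23.05
eef_pos: [430.3, 331.0, 170.2]
eef_rot: [3.141, -0.0, 1.484]
wrist_force: [-2.3, -0.4, 4.9]
finger_gap: 55.1
```

Request:
{"op": "drive_tool", "data": {
  "rows": [
    {"offset":[0,0,-5],"spin":0,"jaw":50},
    {"offset":[0,0,-15],"spin":0,"jaw":50},
    {"offset":[0,0,-25],"spin":0,"jaw":50},
    {"offset":[0,0,-25],"spin":0,"jaw":50},
    {"offset":[0,0,-20],"spin":0,"jaw":50},
    {"offset":[0,0,-10],"spin":0,"jaw":50},
    {"offset":[0,0,0],"spin":0,"jaw":50},
    {"offset":[0,0,0],"spin":0,"jaw":50}
  ]
}}

```text
clock: 23.85
eef_pos: [430.1, 330.8, 268.8]
eef_rot: [-3.14, 0.001, 1.484]
wrist_force: [0.6, 0.1, -5.6]
finger_gap: 55.5
```

```bash
python3 -c "
from h import *
to(483.9,23.3,267)"
```

```text
t 23.85 pos [430.1 330.8 268.8] yaw [-1.7993e+02  6.0000e-02  8.5040e+01] F [ 0.6  0.1 -5.6] gap 55.5
offset [-301.6   80.2    1.8]
```

Request:
{"op": "drive_tool", "data": {
  "rows": [
    {"offset":[-11,2.9,0],"spin":0,"jaw":50},
    {"offset":[-25,6.7,0],"spin":0,"jaw":50},
    {"offset":[-25,6.7,0],"spin":0,"jaw":50},
    {"offset":[-25,6.7,0],"spin":0,"jaw":50},
    {"offset":[-25,6.7,0],"spin":0,"jaw":50},
    {"offset":[-25,6.7,0],"spin":0,"jaw":50},
    {"offset":[-25,6.7,0],"spin":0,"jaw":50},
    {"offset":[-25,6.7,0],"spin":0,"jaw":50},
    {"offset":[-25,6.7,0],"spin":0,"jaw":50},
    {"offset":[-25,6.7,0],"spin":0,"jaw":50},
    {"offset":[-25,6.7,0],"spin":0,"jaw":50},
    {"offset":[-25,6.7,0],"spin":0,"jaw":50},
    {"offset":[-15.4,3.6,0],"spin":0,"jaw":50},
    {"offset":[0,0,0],"spin":0,"jaw":50},
    {"offset":[0,0,0],"spin":0,"jaw":50},
    {"offset":[0,0,0],"spin":0,"jaw":50}
  ]
}}

```text
clock: 25.45
eef_pos: [483.9, 24.2, 269.6]
eef_rot: [-3.141, -0.0, 1.485]
wrist_force: [-0.7, 0.8, -3.9]
finger_gap: 55.3
```

Run:
```python
from h import *
from scipy.optimize import least_squares
to(483.9,23.5,178)
c=shot('side','side3.png'); w=pts(c)
m=(abs(w[...,0]-484)<38)&(w[...,1]>0)&(w[...,1]<60)&(w[...,2]>105)&(w[...,2]<170)
for z0,z1 in((105,135),(135,165)):
    p=w[m&(w[...,2]>z0)&(w[...,2]<z1)]
    f=least_squares(lambda q:np.hypot(*(p[:,:2]-q).T)-28,[484,23],loss='soft_l1',f_scale=2); print(len(p),f.x.round(1),np.median(abs(f.fun)).round(1))
```

```text
t 25.45 pos [483.9  24.2 269.6] yaw [-179.96   -0.     85.07] F [-0.7  0.8 -3.9] gap 55.3
offset [-0.7  0.1 91.6]
103 [483.3  23.4] 1.0
114 [483.2  23.5] 0.9
```

Jar held upright and aligned to within about 1 mm of where it first stood, so I lower it.

Request:
{"op": "drive_tool", "data": {
  "rows": [
    {"offset":[-0.3,0.4,12],"spin":0,"jaw":50},
    {"offset":[0,0,18],"spin":0,"jaw":50},
    {"offset":[0,0,18],"spin":0,"jaw":50},
    {"offset":[0,0,16],"spin":0,"jaw":50},
    {"offset":[0,0,12],"spin":0,"jaw":50},
    {"offset":[0,0,7],"spin":0,"jaw":50},
    {"offset":[0,0,4],"spin":0,"jaw":50},
    {"offset":[0,0,3],"spin":0,"jaw":50},
    {"offset":[0,0,1],"spin":0,"jaw":50},
    {"offset":[0,0,0],"spin":0,"jaw":50}
  ]
}}

```text
clock: 26.5
eef_pos: [484.6, 23.4, 179.2]
eef_rot: [3.141, -0.0, 1.484]
wrist_force: [0.6, 0.3, -4.4]
finger_gap: 55.9
```

Request:
{"op": "drive_tool", "data": {
  "rows": [
    {"offset":[0,0,1],"spin":0,"jaw":50},
    {"offset":[0,0,0],"spin":0,"jaw":50}
  ]
}}

```text
clock: 26.7
eef_pos: [484.5, 23.4, 178.1]
eef_rot: [3.141, -0.0, 1.484]
wrist_force: [0.7, 0.1, -5.1]
finger_gap: 55.2
```

Request:
{"op": "drive_tool", "data": {
  "rows": [
    {"offset":[0,0,1],"spin":0,"jaw":50},
    {"offset":[0,0,0],"spin":0,"jaw":50}
  ]
}}

```text
clock: 26.9
eef_pos: [484.5, 23.4, 176.9]
eef_rot: [-3.142, -0.0, 1.484]
wrist_force: [0.3, -0.1, -5.3]
finger_gap: 55.7
```

Request:
{"op": "drive_tool", "data": {
  "rows": [
    {"offset":[0,0,1],"spin":0,"jaw":50},
    {"offset":[0,0,0],"spin":0,"jaw":50}
  ]
}}

```text
clock: 27.1
eef_pos: [484.6, 23.4, 176.2]
eef_rot: [3.141, -0.0, 1.484]
wrist_force: [-1.5, 0.2, -0.1]
finger_gap: 55.3
```

Request:
{"op": "drive_tool", "data": {
  "rows": [
    {"offset":[0,0,0.7],"spin":0,"jaw":50},
    {"offset":[0,0,0],"spin":0,"jaw":50}
  ]
}}

```text
clock: 27.3
eef_pos: [484.6, 23.4, 176.2]
eef_rot: [3.141, -0.0, 1.484]
wrist_force: [-6.4, -0.6, 11.1]
finger_gap: 55.2
```

Request:
{"op": "drive_tool", "data": {
  "rows": [
    {"offset":[0,0,-0.7],"spin":0,"jaw":50},
    {"offset":[0,0,0],"spin":0,"jaw":58},
    {"offset":[0,0,0],"spin":0,"jaw":66},
    {"offset":[0,0,0],"spin":0,"jaw":80},
    {"offset":[0,0,0],"spin":0,"jaw":94},
    {"offset":[0,0,0],"spin":0,"jaw":94},
    {"offset":[0,0,0],"spin":0,"jaw":94},
    {"offset":[0,0,-15],"spin":0,"jaw":94},
    {"offset":[0,0,-30],"spin":0,"jaw":94},
    {"offset":[0,0,-35],"spin":0,"jaw":94},
    {"offset":[0,0,-35],"spin":0,"jaw":94},
    {"offset":[0,-15,-10],"spin":0,"jaw":94},
    {"offset":[25,-15,0],"spin":0,"jaw":94},
    {"offset":[35,-10,0],"spin":0,"jaw":94},
    {"offset":[35,-10,0],"spin":0,"jaw":94},
    {"offset":[35,-10,0],"spin":0,"jaw":94},
    {"offset":[35,-10,0],"spin":0,"jaw":94},
    {"offset":[35,-10,0],"spin":0,"jaw":94},
    {"offset":[35,-10,0],"spin":0,"jaw":94},
    {"offset":[35,-10,0],"spin":0,"jaw":94}
  ]
}}

```text
clock: 29.3
eef_pos: [407.7, 302.5, 301.0]
eef_rot: [3.141, -0.0, 1.484]
wrist_force: [1.0, -0.8, 0.1]
finger_gap: 94.1
```

Run:
```python
from h import *
from scipy.optimize import least_squares
to(0,0,0)
ims=[]
for n in('side','top'):
    c=shot(n,n+'4.png'); w=pts(c); ims.append(c['color'])
    m=(abs(w[...,0]-484)<38)&(w[...,1]>0)&(w[...,1]<60)
    for z0,z1 in((70,95),(95,118),(125,145)):
        p=w[m&(w[...,2]>z0)&(w[...,2]<z1)]
        if len(p)<20: continue
        f=least_squares(lambda q:np.hypot(*(p[:,:2]-q).T)-28,[484,23],loss='soft_l1',f_scale=2); print(n,z0,len(p),f.x.round(1),np.median(abs(f.fun)).round(1))
    p=w[(abs(w[...,0]-456)<60)&(abs(w[...,1]+361)<60)&(w[...,2]>80)&(w[...,2]<110)]; print('tin',len(p),p.mean(0).round(1))
a=cv2.resize(ims[1][130:260,180:500],(800,325),interpolation=2); b=cv2.resize(ims[0][100:260,220:420],(340,272),interpolation=2)
o=np.zeros((600,800,3),np.uint8); o[:325]=a; o[326:598,:340]=b; cv2.imwrite('pics/f.png',o)
```

```text
t 29.3 pos [407.7 302.5 301. ] yaw [ 1.7999e+02 -1.0000e-02  8.5040e+01] F [ 1.  -0.8  0.1] gap 94.1
offset [-336.6 -380.   301. ]
tin 52 [ 473.3 -347.4   91.4]
top 125 217 [483.5  21. ] 7.7
tin 303 [ 456.1 -360.    95.3]
```

View pics/f.png

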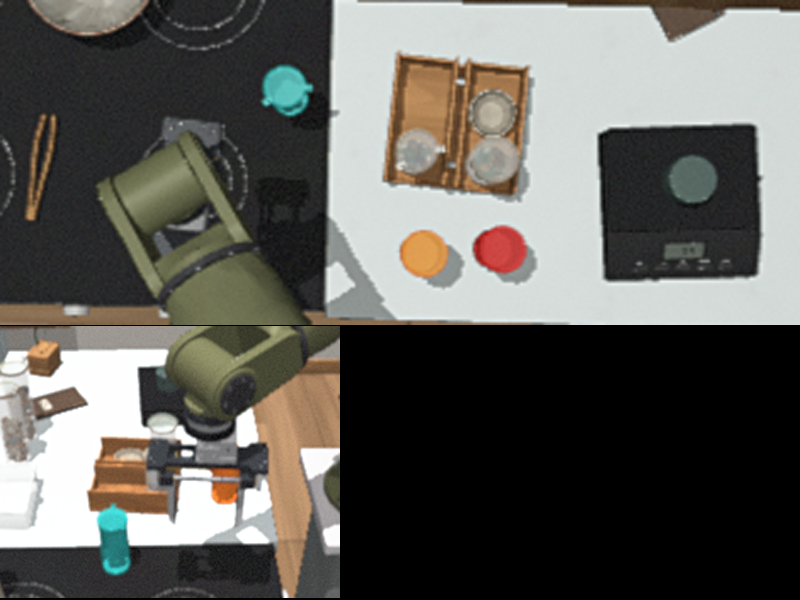

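The jar is back at crop (416,151), against (418,150) at the start. The tin is on the plate, and the other things look unmoved.

```bash
python3 -c "
from cell import manip
print(manip.sign_off())"
```

```text
the job is handed in; nothing more can be done
None
```

The job is handed in: the tin is on the scale and the slim jar is back in the rack, finished at about 29 s of the 72 s. I lifted the slim jar out of the left lane onto the hob, moved the tin to the scale plate, then put the jar back.

- **Tin:** the top camera puts its centre at (456, -360) mm with its top at 95 mm, against a plate centre I measured at (456, -361).
- **Jar:** it was released upright about 1 mm from where it first stood. The final top view puts it about where it was at the start, with the same clip orientation.
- **Other things:** the wide jar, bowl, tongs and look-alikes show no movement, and the robot was clear of everything at hand-in.

- **Checks that failed or disagreed:** the gripper hid the jar from the side camera at the end, so the final check could not use the side-view body fit. The top-view lid fit read (483.5, 21.0), against (484.0, 24.4) at the start; it is loose, with errors of about 7 mm. The side camera sees only part of the tin and read it off-centre, so I relied on the top view.

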